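# Draw a border strip from the sloped rack and gauge it against fence and stop

## Task

Take the violet border strip out of its lane in the sloped rack, lay it flat on the bench beside the steel fence with the glaze up, and press it gently home, so that one long side bears on the fence and one end bears on the red cross stop (on the side towards the rack), wherever that has been clamped; the glazed edges chip if it is pushed hard. Leave it lying there, and leave the other two strips, the bowl and the stack of tiles where they are.

Things in the scene. Friction and masses are not known exactly. Their poses are not given: they have to be found in the camera images.
- rack: Fixed wooden rack. Origin: middle of its open low mouth, at bench level. x: level, mouth to back; z up. Floor meets the bench at the mouth and rises along +x at 0.31 rad for 190 mm of slope to a back wall. Three lanes 52 mm wide, centre lines y = -57, 0, +57 mm; all walls 18 mm above the floor, square to it, 5 mm thick (back 8). Strips can slide out of the mouth; no finger room beside them.
- violet_strip: Violet border strip: ceramic bar 120 (x) x 44 (y) x 14 mm thick (z), 0.15 kg, white with violet glaze and white flowers on top (+z). Origin: centre of its underside. Starts lengthwise in one of the rack's lanes (which one varies), glaze up, lower end 14 mm of slope inside the mouth, about 56 mm free behind its upper end. This is the one wanted.
- green_strip: Green border strip: ceramic bar 120 (x) x 44 (y) x 14 mm thick (z), 0.15 kg, white with green glaze and white flowers on top (+z). Origin: centre of its underside. Starts lengthwise in one of the rack's lanes (which one varies), glaze up, lower end 14 mm of slope inside the mouth, about 56 mm free behind its upper end. Leave alone.
- amber_strip: Amber border strip: ceramic bar 120 (x) x 44 (y) x 14 mm thick (z), 0.15 kg, white with amber glaze and brown flowers on top (+z). Origin: centre of its underside. Starts lengthwise in one of the rack's lanes (which one varies), glaze up, lower end 14 mm of slope inside the mouth, about 56 mm free behind its upper end. Leave alone.
- fence: Fixed steel fence, 12 mm high. Origin on its inner face at bench level; the face runs along x from -40 to 210 mm, +y is the strip's side, leg 24 mm wide. A red cross stop (25 x 44 mm, 18 mm high; clamp screw to 29 mm over the leg) juts out along +y. Its face towards +x is clamped somewhere from x = 0 to 60 mm; where is not reported: feel or look. Home: strip along x, 60 mm past that face, y = 22.
- bowl: Empty blue ceramic bowl, 110 mm across and 50 mm high, loose. Origin: centre of its underside. Leave alone.
- tiles: Stack of four square violet tiles bonded by their glaze, 100 x 100 x 38 mm, loose. Origin: centre of its underside. Leave alone.
Things that resemble listed ones, but are neither listed nor needed, are in the scene too. What is shaped like the violet_strip but pink is not meant.

How it is judged:
By the outcome, as a careful person would: the job done as asked, in the order asked, and still so for the second after the job is handed in, with the robot touching nothing.
It also fails if it takes over 72 s, if anything falls off the work surface, if the arm or the gripper's body presses on something with over 40 N, if the wrist force passes 120 N, or if a joint passes its speed limit or range.

## Robot

A 6-joint arm with a two-finger parallel gripper is mounted at the origin on the work surface. World frame = base frame: x ahead of the robot, y to its left, z up, the work surface at z = 0. Lengths are in m, angles in rad, forces in N, time in s.
With the tool pointing down it reaches from about 0.25 to 0.775 m from the base axis. Payload 4 kg.
Tool frame: the origin (TCP) lies between the finger pads; the fingertips stand 11 mm ahead of it and the grasp point (between the pads) lies 8 mm behind it (robot.tip_extent is the z of the fingertips in the tool frame, in m); z points along the fingers, y is the line along which they close (so a half turn about z gives the same grasp; the last joint's range is limited). The gripper opens to 94 mm and grips with 3 to 60 N. Pads are 16 mm wide; open, the fingers measure 119 mm over their backs; the gripper's body (75 mm by 177 mm) begins 78 mm behind the grasp point.
Start: joints at [-1.238, 0.087, 1.371, -0, 1.684, -0.103], TCP at [0.232, -0.499, 0.217] pointing down, gripper open.
Joint ranges: [-3.1, 3.1], [-0.76, 2.03], [0.27, 2.55], [-1.08, 4.22], [0.17, 2.65], [-2.57, 2.57]. Speed limits (rad/s): [2.79, 2.79, 3.14, 3.14, 3.14, 3.14].

## Interface

Orientations are given as [roll, pitch, yaw] about the fixed x, y, z axes, in that order (R = Rz(yaw) Ry(pitch) Rx(roll)).
In Python, from bench import robot, imaging gives the robot as it stands.
- The arm moves only by the shell command python3 -m pendant 'ROWS'. ROWS is JSON, a list of rows, each a list of 7 numbers: the shift along the world's x, y, z in cm, then the turn, a rotation vector about the world's x, y, z in degrees, then the opening, from 0 (shut) to 1 (fully open). In form: [[dx, dy, dz, ax, ay, az, jaw], ...]. A call has 1 to 8 rows; each row shifts and turns the commanded pose from where the row before left it; what a row does not reach is not made up. A row lasts 1/10 s, in which the tool goes at most 50 mm and 8.59 degrees, less where a joint would pass 70% of its speed; a pose out of reach is approached as far as the arm can. A call is refused whole if a number of a shift passes 5 or a number of a turn 8.59, either way. A call with a gripper value outside its range is refused whole. The fingers move at their own pace and stop on an object; the grip force is fixed at half the most. Time passes only in rows, so rows that do not move let the fingers close. It gives the time, the measured TCP pose, the force, the opening and the grip force at its end, in the units of the state.
- robot.get_obs(): the state, without advancing time (a new reading comes with each control period).
- imaging.snapshot(name): name is "scene" or "top" or "wrist"; returns the picture (400x640x3 uint8, red, green, blue); there is no depth.
- imaging.camera_params(name): a dict with "camera_matrix" (3x3 intrinsics, pixels), "R" (3x3) and "t" (3): a world point X has camera coordinates R X + t. Camera axes: x right, y down, z forward; pixel columns grow to the right and rows downward; lengths in m; the calibration is good to about 2 mm. A picture is of the moment at which its call begins: read the wrist's pose just before it. camera_params takes no time and is no camera call; for the wrist camera it gives the pose at the moment of the call.
- robot.close_job(): hands the job in; it is judged then, once.
The state is a dict: "time": time; "joint_positions": joint angles; "qvel": joint speeds; "joint_torque": joint torques, N m; "tool_pos": TCP position; "ee_rot": TCP orientation; "wrist_force": force on the tool from outside, world axes, zero at the start; "wrist_torque": the same for the moment, N m; "width": finger opening in m; "finger_force": force on a finger pad.
Only numpy, scipy, OpenCV 4.12 (cv2) and the standard library are available. Lean on these libraries where they do the work, as an engineer would, in place of code of your own. Each camera call takes 0.05 s, during which the arm holds its last target. There are 200 camera calls.

## Working session

There is one attempt and no reset: what is moved stays moved. The work goes in short steps, Python scripts to look and compute and a shell command to move; the robot and the scene stay as the last step left them, time stands still between calls to the robot, and variables do not carry over. Pictures are saved under pics/ and viewed, at most 11 in all, crops included, and the job is handed in when it is done.

```bash
ls; mkdir -p pics; python3 - <<'E'
from bench import robot, imaging
import cv2
for n in ["scene","top"]:
    im=imaging.snapshot(n); cv2.imwrite(f"pics/{n}0.png",im[:,:,::-1])
    p=imaging.camera_params(n); print(n,p)
o=robot.get_obs(); print(o["tool_pos"],o["ee_rot"],o["time"],robot.tip_extent)
E
```

```text
pics
scene {'camera_matrix': array([[440.8318448 ,   0.        , 322.75791397],
       [  0.        , 440.8318448 , 203.4977816 ],
       [  0.        ,   0.        ,   1.        ]]), 'R': array([[-0.3561655 ,  0.93430446,  0.01487689],
       [ 0.79982072,  0.31305378, -0.51213685],
       [-0.48314901, -0.17050663, -0.85877502]]), 't': array([ 0.16629908, -0.41296365,  1.64674033])}
top {'camera_matrix': array([[429.08787184,   0.        , 320.76721512],
       [  0.        , 429.08787184, 197.8277635 ],
       [  0.        ,   0.        ,   1.        ]]), 'R': array([[-0.02051055, -0.9996395 ,  0.01732599],
       [-0.98745223,  0.01754036, -0.15694085],
       [ 0.15658037, -0.02032754, -0.98745601]]), 't': array([0.03692314, 0.54315335, 1.13642245])}
[ 0.23202114 -0.49816327  0.2154512 ] [-3.13968110e+00 -1.93263932e-04  4.35793409e-01] 0.1 0.011
```

View pics/scene0.png

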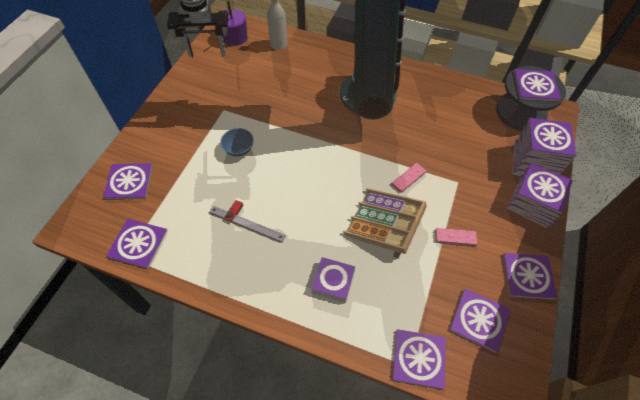

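View pics/top0.png

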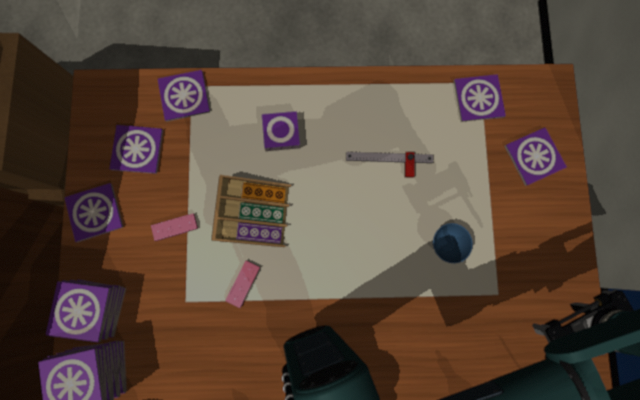

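The scene has the violet strip in the lane nearest the robot, at scene (384,204) / top (260,234). The lookalikes are:
- pink bars at scene (408,178) and (456,237)
- the violet tile stack at (333,279)
- loose violet tiles around the edge
- green and amber strips at (377,215) and (369,230)

The red stop is at top (410,164), and the fence runs from (346,156) to (433,158). The rack mouth faces right in the top view, and the bowl is at (453,242).

```bash
cat > h.py <<'E'
import numpy as np, cv2
from bench import robot, imaging
def ray(p,uv):
    R,t,K=p["R"],np.array(p["t"]),p["camera_matrix"]
    d=R.T@np.linalg.solve(K,[uv[0],uv[1],1.]); return -R.T@t, d/np.linalg.norm(d)
def plane(p,uv,z):
    c,d=ray(p,uv); return c+d*(z-c[2])/d[2]
def tri(rays):
    A=sum(np.eye(3)-np.outer(d,d) for c,d in rays); b=sum((np.eye(3)-np.outer(d,d))@c for c,d in rays)
    X=np.linalg.solve(A,b); return X,max(np.linalg.norm(np.cross(X-c,d)) for c,d in rays)
def proj(p,X):
    q=p["camera_matrix"]@(p["R"]@np.asarray(X)+p["t"]); return q[:2]/q[2]
HSV={"violet":((122,80,50),(145,255,255)),"green":((65,90,30),(90,255,255)),"amber":((5,170,90),(20,255,255)),"red":((0,190,60),(6,255,255))}
def blobs(im,col,roi,k=3,amin=15):
    m=cv2.inRange(cv2.cvtColor(im,cv2.COLOR_RGB2HSV),*HSV[col])
    z=np.zeros_like(m); x0,y0,x1,y1=roi; z[y0:y1,x0:x1]=m[y0:y1,x0:x1]
    z=cv2.morphologyEx(z,cv2.MORPH_CLOSE,np.ones((k,k)))
    cs,_=cv2.findContours(z,cv2.RETR_EXTERNAL,cv2.CHAIN_APPROX_NONE)
    return [cv2.minAreaRect(c) for c in sorted(cs,key=cv2.contourArea,reverse=True) if cv2.contourArea(c)>amin]
E
python3 - <<'E'
from h import *
S=cv2.imread("pics/scene0.png")[:,:,::-1].copy();T=cv2.imread("pics/top0.png")[:,:,::-1].copy()
ps,pt=imaging.camera_params("scene"),imaging.camera_params("top")
roiS=(340,185,430,255);roiT=(205,170,300,250)
for c,rs,rt in [("violet",roiS,roiT),("green",roiS,roiT),("amber",roiS,roiT),("red",(205,190,260,250),(390,140,430,185)),("violet",(300,250,365,305),(255,100,310,160))]:
    a=blobs(S,c,rs,5)[:2];b=blobs(T,c,rt,5)[:2]
    print(c,[np.round(x[0]).tolist()+np.round(x[1]).tolist()+[round(x[2])] for x in a+b])
    if a and b:
        X,e=tri([ray(ps,a[0][0]),ray(pt,b[0][0])]);print("  ",X.round(4),"err",e.round(4))
        print("  top corners", [plane(pt,q,X[2])[:2].round(3).tolist() for q in cv2.boxPoints(b[0])])
print("fence ends top z=.012",plane(pt,(346,156),.012).round(3),plane(pt,(433,158),.012).round(3))
a=cv2.resize(S[180:265,330:440],None,fx=5,fy=5,interpolation=2)[:, :, ::-1]
b=cv2.resize(T[135:185,335:445],None,fx=5,fy=3.5*10/7,interpolation=2)[:, :, ::-1]
b=b[:170] if 0 else b
cv2.imwrite("pics/crop1.png",np.vstack([a[:345],b]))
E
```

```text
violet [[388.0, 202.0, 16.0, 8.0, 14], [259.0, 233.0, 43.0, 13.0, 6]]
   [0.4506 0.2039 0.032 ] err 0.007
  top corners [[0.441, 0.257], [0.478, 0.253], [0.463, 0.137], [0.427, 0.141]]
green [[261.0, 213.0, 42.0, 13.0, 6]]
amber [[264.0, 192.0, 43.0, 16.0, 8]]
red [[410.0, 164.0, 22.0, 7.0, 90]]
violet [[333.0, 278.0, 36.0, 33.0, 16], [280.0, 130.0, 34.0, 35.0, 85]]
   [0.7438 0.1362 0.0325] err 0.0005
  top corners [[0.79, 0.19], [0.798, 0.091], [0.698, 0.084], [0.691, 0.182]]
fence ends top z=.012 [ 0.669 -0.049  0.012] [ 0.659 -0.299  0.012]
```

View pics/crop1.png

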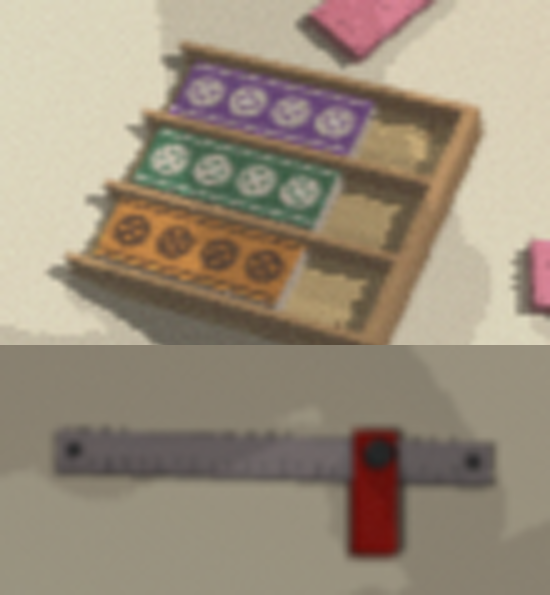

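The crop confirms it: the violet strip is in the lane nearest the robot, with white flowers on violet glaze and its mouth end to the left in the scene view. The stop juts towards the robot. Next I move over the rack for close views.

```bash
python3 -m pendant '[[1.3,4.2,0.5,0,0,3.6,0],[1.3,4.2,0.5,0,0,3.6,0],[1.3,4.2,0.5,0,0,3.6,0],[1.3,4.2,0.5,0,0,3.6,0],[1.3,4.2,0.5,0,0,3.6,0],[1.3,4.2,0.5,0,0,3.6,0],[1.3,4.2,0.5,0,0,3.6,0],[1.3,4.2,0.5,0,0,3.6,0]]'
python3 -m pendant '[[1.3,4.2,0.5,0,0,3.6,0],[1.3,4.2,0.5,0,0,3.6,0],[1.3,4.2,0.5,0,0,3.6,0],[1.3,4.2,0.5,0,0,3.6,0],[1.3,4.2,0.5,0,0,3.6,0],[1.3,4.2,0.5,0,0,3.6,0],[0,0,0,0,0,3.6,0],[0,0,0,0,0,0,0]]'
python3 - <<'E'
from h import *
p=imaging.camera_params("wrist");im=imaging.snapshot("wrist");cv2.imwrite("pics/w1.png",im[:,:,::-1])
o=robot.get_obs();print(o["tool_pos"],o["ee_rot"],o["joint_positions"]);print(p);np.save("w1.npy",p,allow_pickle=True)
E
```

```text
time: 0.9
tool_pos: [0.3361, -0.1608, 0.2563]
ee_rot: [-3.141, -0.0, 0.94]
wrist_force: [1.0, 0.4, 0.2]
width: 0.0336
finger_force: 0.0
time: 1.7
tool_pos: [0.414, 0.0906, 0.2859]
ee_rot: [-3.14, 0.001, 1.381]
wrist_force: [-0.4, -0.1, 0.3]
width: 0.0001
finger_force: 0.0
[0.41394211 0.08974774 0.28597915] [-3.14061729e+00  6.15735778e-04  1.37821224e+00] [ 7.97450169e-02 -1.98706000e-01  1.50620936e+00 -3.42601234e-04
  1.83519431e+00  2.72240054e-01]
{'camera_matrix': array([[332.30181925,   0.        , 326.3205339 ],
       [  0.        , 332.30181925, 201.42600552],
       [  0.        ,   0.        ,   1.        ]]), 'R': array([[ 0.98194359, -0.18915695, -0.00253773],
       [-0.18210449, -0.94879602,  0.25811637],
       [-0.05123229, -0.25299358, -0.9661105 ]]), 't': array([-0.38777813,  0.11735235,  0.50239644])}
```

View pics/w1.png

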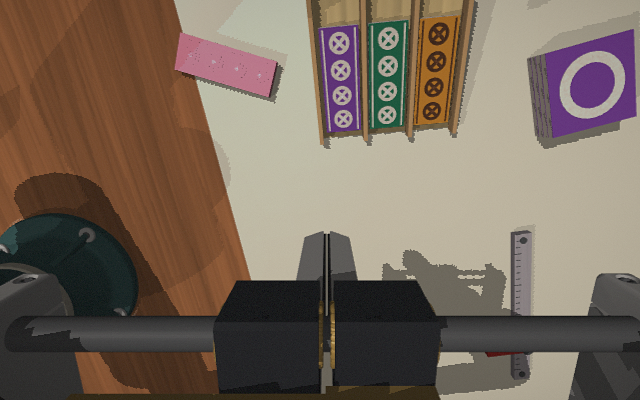

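The wrist view shows the violet strip at about (320,27)–(361,132), with the mouth end at row 132, then green and amber. The fence end is at (521,240). I take a second view 8 cm further on.

```bash

python3 -m pendant '[[0.5,4,0,0,0,2,0],[0.5,4,0,0,0,2,0],[0,0,0,0,0,0,0],[0,0,0,0,0,0,0]]'
cat >> h.py <<'E'
def corners(im,col,roi,k=9):
    r=blobs(im,col,roi,k)[0]; q=cv2.boxPoints(r)
    q=q[np.argsort(q[:,1])]; return np.array([*sorted(q[:2].tolist()),*sorted(q[2:].tolist())]) # TL TR BL BR
E
python3 - <<'E'
from h import *
p2=imaging.camera_params("wrist");im=imaging.snapshot("wrist");cv2.imwrite("pics/w2.png",im[:,:,::-1])
np.save("w2.npy",p2,allow_pickle=True)
p1=np.load("w1.npy",allow_pickle=True).item()
im1=cv2.imread("pics/w1.png")[:,:,::-1].copy()
o=robot.get_obs();print(o["tool_pos"],o["ee_rot"])
for c in ["violet","green","amber"]:
    a=corners(im1,c,(300,0,470,150));b=corners(im,c,(260,40,470,260))
    print(c,a.round(1).tolist(),b.round(1).tolist())
    P=[]
    for u,v,n in zip(a,b,["TL","TR","BL","BR"]):
        X,e=tri([ray(p1,u),ray(p2,v)]);P.append(X);print("  ",n,X.round(4),round(e,4))
    print(np.linalg.norm(P[0]-P[2]),np.linalg.norm(P[1]-P[3]),np.linalg.norm(P[0]-P[1]))
E
```

```text
time: 2.15
tool_pos: [0.424, 0.1686, 0.2861]
ee_rot: [-3.141, 0.001, 1.447]
wrist_force: [0.6, -1.1, -0.2]
width: 0.0003
finger_force: 0.0
[0.42408992 0.16815208 0.28627257] [-3.14124724e+00  1.03054785e-03  1.44574320e+00]
violet [[318.0, 27.9], [357.4, 24.5], [326.9, 132.2], [366.3, 128.8]] [[328.0, 102.0], [365.0, 102.0], [328.0, 191.0], [365.0, 191.0]]
   TL [0.4353 0.2555 0.0514] 0.0004
   TR [0.4779 0.2501 0.0537] 0.0001
   BL [0.4222 0.1411 0.0127] 0.0007
   BR [0.4723 0.136  0.0179] 0.0012
0.12147619831257901 0.1196845197412962 0.04306267925377462
green [[368.0, 20.0], [407.0, 20.0], [368.0, 128.0], [407.0, 128.0]] [[375.2, 98.5], [412.4, 101.0], [369.1, 189.9], [406.3, 192.4]]
   TL [0.49   0.2525 0.0532] 0.0001
   TR [0.532  0.2444 0.0533] 0.0004
   BL [0.4765 0.1363 0.0151] 0.0005
   BR [0.5259 0.1269 0.016 ] 0.0007
0.12296472865003007 0.12343965380331937 0.0428072574752128
amber [[419.7, 13.5], [459.4, 16.0], [412.8, 124.0], [452.5, 126.5]] [[424.0, 94.9], [461.1, 100.0], [410.9, 189.8], [448.0, 195.0]]
   TL [0.5481 0.2495 0.046 ] 0.0
   TR [0.5901 0.2384 0.0482] 0.0002
   BL [0.5319 0.1309 0.0211] 0.0001
   BR [0.5797 0.1187 0.0247] 0.0001
0.12233111062388466 0.12240949293349465 0.04352182512279918
```

View pics/w2.png

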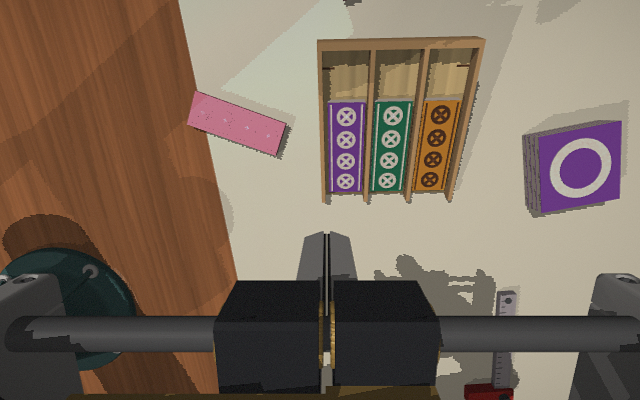

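Strip heights check out: the upper end's top is at about 52 mm (expected 54) and the lower end's at about 15 mm (expected 17.6). Lengths are 120–121 mm, and rack yaw is about 85° with the lane mouth at about (0.446, 0.130). I'll put the closed fingers into the free space behind the strip, at (0.459, 0.279).

```bash

python3 -m pendant '[[1.2,3.7,0,0,0,1.1,0],[1.2,3.7,0,0,0,1.1,0],[1.1,3.7,-3,0,0,0,0],[0,0,-5,0,0,0,0],[0,0,-5,0,0,0,0],[0,0,-5,0,0,0,0],[0,0,0,0,0,0,0],[0,0,0,0,0,0,0]]'
python3 - <<'E'
from h import *
s=imaging.snapshot("scene");t=imaging.snapshot("top")
o=robot.get_obs();print(o["tool_pos"],o["ee_rot"])
tip=np.array(o["tool_pos"])+[0,0,-.011]
for n,d in [("scene",0),("top",0)]: print(n,proj(imaging.camera_params(n),tip).round(1))
a=cv2.resize(s[170:265,330:450],None,fx=5,fy=5,interpolation=2);b=cv2.resize(t[165:255,200:300],None,fx=4,fy=4)
cv2.imwrite("pics/c2.png",a[:,:,::-1])
E
```

```text
time: 3.0
tool_pos: [0.4594, 0.2789, 0.1068]
ee_rot: [-3.141, 0.001, 1.484]
wrist_force: [0.3, -0.2, 1.4]
width: 0.0005
finger_force: 0.0
[0.46206531 0.28073406 0.11098437] [ 3.13484994 -0.00372443  1.48484336]
scene [413.5 201.2]
top [223.1 227.4]
```

View pics/c2.png

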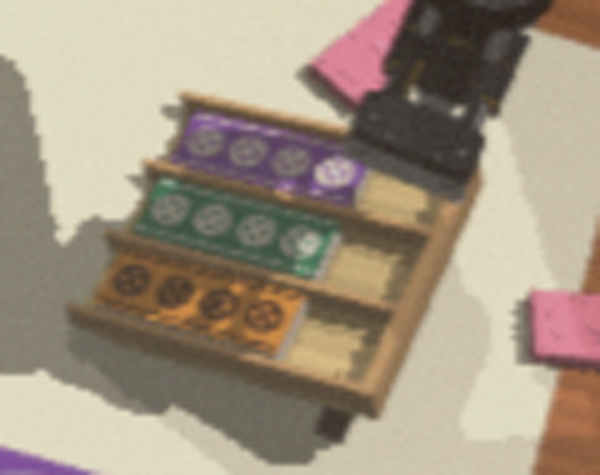

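The scene crop shows the strips still in place, with the tool behind the violet strip at about crop (415,155) and clear of the back wall. The two readings differ slightly, so I check again before going lower.

```bash

python3 -m pendant '[[0,0,0,0,0,0,0],[0,0,0,0,0,0,0]]'
python3 - <<'E'
from h import *
for i in range(3):
    o=robot.get_obs();print(o["time"],o["tool_pos"],o["ee_rot"],o["wrist_force"],o["qvel"]); imaging.snapshot("top")
w=imaging.snapshot("wrist");s=imaging.snapshot("scene")
a=cv2.resize(s[165:235,370:450],(480,420),interpolation=cv2.INTER_CUBIC)
a=np.clip(a*1.8,0,255).astype(np.uint8)
b=w[0:240,180:480]
im=np.zeros((420,780,3),np.uint8);im[:,:480]=a;im[:240,480:]=b
cv2.imwrite("pics/c3.png",im[:,:,::-1])
E
```

```text
time: 3.3
tool_pos: [0.4611, 0.2811, 0.1099]
ee_rot: [3.136, -0.003, 1.486]
wrist_force: [-0.3, 0.2, 0.7]
width: 0.0008
finger_force: 0.0
3.3 [0.46110434 0.28109773 0.10987057] [ 3.13623104e+00 -3.01833651e-03  1.48620313e+00] [-0.3269364   0.19589067  0.73383632] [ 3.34943198e-03  8.72040726e-03  2.09152833e-02 -4.21085793e-05
 -1.28481637e-03 -4.90624247e-04]
3.35 [0.46061667 0.28097746 0.10912104] [ 3.13742604e+00 -2.30089348e-03  1.48635942e+00] [ 0.06913431 -0.02186128 -0.7848233 ] [ 0.00456432  0.01020021  0.0189105   0.0005279  -0.00018385  0.0013603 ]
3.4 [0.46017957 0.28086967 0.10842867] [ 3.13853159e+00 -1.73272600e-03  1.48650498e+00] [ 0.14878975 -0.35513392 -1.12607104] [ 0.00269312  0.00881794  0.01599688 -0.0012218  -0.00067946  0.00144549]
```

View pics/c3.png

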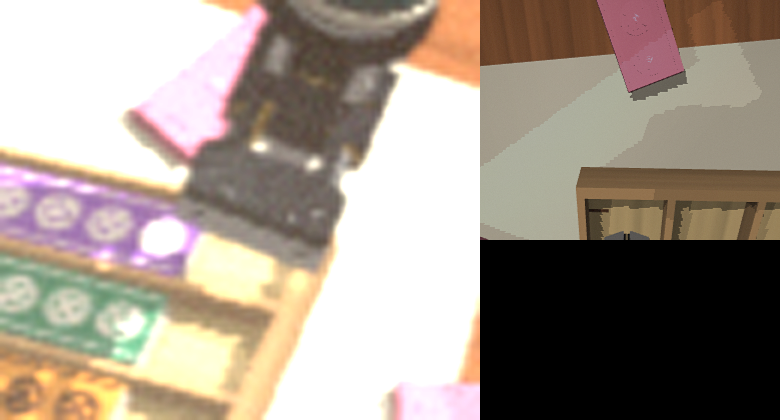

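That was only settling after a fast move. The wrist view shows the fingertips centred in the lane ahead of the back wall. I lower to about 3 mm above the floor.

```bash

python3 -m pendant '[[0,0,-1.3,0,0,0,0],[0,0,-1.3,0,0,0,0],[0,0,-1,0,0,0,0],[0,0,-0.4,0,0,0,0],[0,0,0,0,0,0,0],[0,0,0,0,0,0,0]]'
```

```text
time: 4.15
tool_pos: [0.4593, 0.2805, 0.0665]
ee_rot: [3.141, -0.0, 1.486]
wrist_force: [0.2, -0.4, -0.3]
width: 0.0007
finger_force: 0.0
```

```bash

python3 -m pendant '[[-0.09,-1,-0.32,0,0,0,0],[-0.04,-0.5,-0.16,0,0,0,0],[-0.09,-1,-0.32,0,0,0,0],[-0.09,-1,-0.32,0,0,0,0],[-0.09,-1,-0.32,0,0,0,0],[-0.09,-1,-0.32,0,0,0,0],[-0.09,-1,-0.32,0,0,0,0],[-0.09,-1,-0.32,0,0,0,0]]'
python3 -m pendant '[[-0.09,-1,-0.32,0,0,0,0],[-0.09,-1,-0.32,0,0,0,0],[-0.09,-1,-0.32,0,0,0,0],[-0.09,-1,-0.32,0,0,0,0],[0,0,0,0,0,0,0]]'
python3 - <<'E'
from h import *
s=imaging.snapshot("scene");t=imaging.snapshot("top")
pt=imaging.camera_params("top");ps=imaging.camera_params("scene")
a=blobs(s,"violet",(300,170,440,250),7)[0];b=blobs(t,"violet",(210,170,360,270),7)[0]
print(a,b); print([plane(pt,q,.015).round(4).tolist() for q in cv2.boxPoints(b)])
E
```

```text
time: 4.95
tool_pos: [0.4525, 0.2046, 0.0424]
ee_rot: [3.141, -0.0, 1.486]
wrist_force: [-0.1, 1.2, 1.4]
width: 0.0007
finger_force: 0.7
time: 5.45
tool_pos: [0.448, 0.1637, 0.0287]
ee_rot: [-3.14, 0.002, 1.485]
wrist_force: [0.4, 0.4, -0.1]
width: 0.0005
finger_force: 0.0
((344.6000061035156, 189.30001831054688), (18.335758209228516, 9.838700294494629), 26.56505012512207) ((302.89349365234375, 236.3314666748047), (30.861404418945312, 13.197834968566895), 4.5739216804504395)
[[0.4271, 0.1218, 0.015], [0.4634, 0.1186, 0.015], [0.455, 0.0333, 0.015], [0.4186, 0.037, 0.015]]
```

```bash

python3 -m pendant '[[-0.09,-1,-0.31,0,0,0,0],[-0.09,-1,-0.31,0,0,0,0],[-0.09,-1,-0.31,0,0,0,0],[-0.09,-1,-0.28,0,0,0,0],[-0.04,-0.5,0,0,0,0,0],[0,0,0,0,0,0,0]]'
python3 -m pendant '[[0.05,0.5,0.5,0,0,0,0],[0,0,3,0,0,0,0],[0,0,4,0,0,0,0.3],[0,-1,4,0,0,0,0.8],[0,-1,2,0,0,0,0.8],[0,0,0,0,0,0,0.8],[0,0,0,0,0,0,0.8],[0,0,0,0,0,0,0.8]]'
python3 - <<'E'
from h import *
ps=imaging.camera_params("scene");s=imaging.snapshot("scene");t=imaging.snapshot("top");pw=imaging.camera_params("wrist");w=imaging.snapshot("wrist")
pt=imaging.camera_params("top")
for i,n in ((s,"s3"),(t,"t3"),(w,"w3")): cv2.imwrite(f"pics/{n}.png",i[:,:,::-1])
np.save("w3.npy",pw,allow_pickle=True)
b=blobs(t,"violet",(250,190,380,270),7);print(b)
for r in b[:2]: print([plane(pt,q,.014).round(4).tolist() for q in cv2.boxPoints(r)])
a=blobs(s,"violet",(290,150,440,250),7);print(a[:2])
X=tri([ray(ps,a[0][0]),ray(pt,b[0][0])]);print(X)
E
```

```text
time: 6.15
tool_pos: [0.4446, 0.1191, 0.0174]
ee_rot: [-3.141, 0.001, 1.485]
wrist_force: [0.0, 0.3, 0.5]
width: 0.0003
finger_force: 0.0
time: 6.95
tool_pos: [0.4442, 0.1057, 0.1505]
ee_rot: [-3.138, 0.001, 1.487]
wrist_force: [0.5, -0.7, -0.8]
width: 0.0452
finger_force: 0.0
[((324.4137268066406, 237.20811462402344), (19.521692276000977, 14.320657730102539), 4.085616588592529), ((302.9000244140625, 239.30003356933594), (8.497057914733887, 4.0249223709106445), 63.43495178222656)]
[[0.4202, 0.0468, 0.014], [0.4597, 0.0433, 0.014], [0.4548, -0.0108, 0.014], [0.4153, -0.007, 0.014]]
[[0.4411, 0.088, 0.014], [0.4459, 0.0779, 0.014], [0.4246, 0.0677, 0.014], [0.4199, 0.0777, 0.014]]
[((340.5699768066406, 188.010009765625), (35.63740539550781, 10.221314430236816), 22.166345596313477)]
(array([ 0.43530998,  0.03318572, -0.00286485]), np.float64(0.015892656889915764))
```

View pics/s3.png

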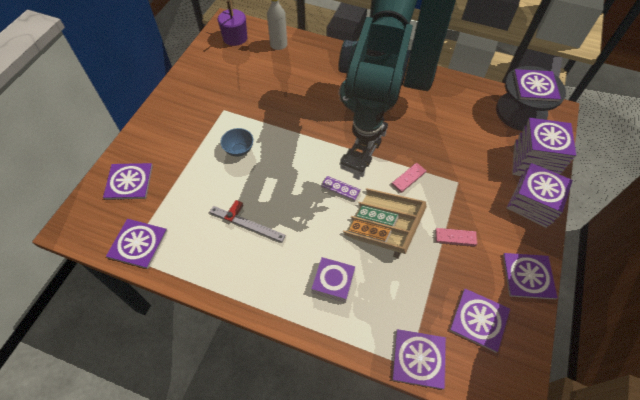

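The strip now lies flat on the bench outside the mouth, at scene (340,188). I locate it on the z = 14 mm plane.

```bash

python3 -m pendant '[[0,-2.5,0,0,0,0,0.8],[0,-2.5,0,0,0,0,0.8],[0,0,0,0,0,0,0.8],[0,0,0,0,0,0,0.8],[0,0,0,0,0,0,0.8]]'
python3 - <<'E'
from h import *
for n,roi in (("scene",(290,150,440,250)),("top",(250,190,380,270))):
    p=imaging.camera_params(n);im=imaging.snapshot(n)
    for r in blobs(im,"violet",roi,7)[:2]:
        c=np.array([plane(p,q,.014)[:2] for q in cv2.boxPoints(r)]);print(n,c.round(4).tolist(),c.mean(0))
E
```

```text
time: 7.6
tool_pos: [0.4452, 0.0562, 0.1522]
ee_rot: [-3.141, -0.001, 1.487]
wrist_force: [-0.8, -1.3, -0.3]
width: 0.0749
finger_force: 0.0
scene [[0.4575, -0.0059], [0.4186, -0.0074], [0.4286, 0.1092], [0.4667, 0.109]] [0.44285249 0.05122465]
```

```bash

python3 -m pendant '[[-0.35,-0.5,-4,0,0,0,0.8],[0,0,-4,0,0,0,0.8],[0,0,-3,0,0,0,0.8],[0,0,-2,0,0,0,0.8],[0,0,-0.7,0,0,0,0.8],[0,0,0,0,0,0,0.8],[0,0,0,0,0,0,0.8]]'
python3 -m pendant '[[0,0,0,0,0,0,0.3],[0,0,0,0,0,0,0.3],[0,0,0,0,0,0,0.3],[0,0,0,0,0,0,0.3],[0,0,0,0,0,0,0.3],[0,0,0,0,0,0,0.3],[0,0,0,0,0,0,0.3],[0,0,0,0,0,0,0.3]]'
```

```text
time: 8.4
tool_pos: [0.4429, 0.0507, 0.0168]
ee_rot: [3.139, -0.0, 1.487]
wrist_force: [-0.2, -0.1, -0.9]
width: 0.075
finger_force: 0.0
time: 9.2
tool_pos: [0.4412, 0.0505, 0.0158]
ee_rot: [-3.14, 0.0, 1.487]
wrist_force: [-4.2, -0.1, 6.4]
width: 0.0434
finger_force: 30.0
```

Gripped at 43.4 mm, as expected. Now I work out where the fence and stop are from the first, unobstructed pictures.

```bash

python3 -m pendant '[[0,0,1,0,0,0,0.3],[0,0,2,0,0,0,0.3],[0,0,3,0,0,0,0.3],[0,0,2,0,0,0,0.3],[0,0,0,0,0,0,0.3]]'
python3 - <<'E'
from h import *
S=cv2.imread("pics/scene0.png")[:,:,::-1].copy();T=cv2.imread("pics/top0.png")[:,:,::-1].copy()
ps,pt=imaging.camera_params("scene"),imaging.camera_params("top")
HSV["red"]=((0,150,50),(8,255,255))
# top: fence inner edge rows by gradient on gray (fence grey dark vs paper)
g=cv2.cvtColor(T,cv2.COLOR_RGB2HSV)[:,:,1].astype(float); v=cv2.cvtColor(T,cv2.COLOR_RGB2GRAY).astype(float)
pts=[]
for u in list(range(352,398,4))+[422,426]:
    col=v[157:170,u]; d=np.diff(col); k=int(np.argmax(d)); 
    if 0<k<len(d)-1:
        a,b,c=d[k-1:k+2]; k=k+0.5*(a-c)/(a-2*b+c)
    pts.append(plane(pt,(u,157+k+.5),.012)[:2])
pts=np.array(pts);print(pts.round(4).tolist())
for n,im,roi in (("top",T,(390,140,430,185)),("scene",S,(205,190,260,250))):
    p=imaging.camera_params(n);r=blobs(im,"red",roi,3)
    for x in r[:2]: print(n,x,[plane(p,q,.018)[:2].round(4).tolist() for q in cv2.boxPoints(x)])
E
python3 - <<'E'
import sys;sys.path.insert(0,'.')
from h import *
p=imaging.camera_params("top");im=imaging.snapshot("wrist")
cv2.imwrite("pics/w4.png",im[:,:,::-1])
E
```

```text
time: 9.7
tool_pos: [0.445, 0.0503, 0.0992]
ee_rot: [3.133, -0.001, 1.486]
wrist_force: [0.9, 0.4, -1.8]
width: 0.0432
finger_force: 30.0
[[0.6546, -0.0657], [0.6544, -0.0772], [0.6541, -0.0887], [0.6516, -0.1001], [0.6527, -0.1116], [0.6516, -0.123], [0.6512, -0.1345], [0.6505, -0.146], [0.6502, -0.1575], [0.6496, -0.1689], [0.6496, -0.1804], [0.6476, -0.1919], [0.6454, -0.2666], [0.6445, -0.2781]]
top ((409.5, 164.0), (24.0, 9.0), 90.0) [[0.6762, -0.218], [0.6758, -0.2438], [0.6057, -0.24], [0.6061, -0.2144]]
scene ((233.39886474609375, 210.56179809570312), (7.419985771179199, 21.51795768737793), 32.0053825378418) [[0.6765, -0.2412], [0.6053, -0.2382], [0.6111, -0.2136], [0.6818, -0.2172]]
```

Fence yaw is about 87.3°, with its face at x ≈ 0.650 for y = -0.157. The stop's rack-side face is at y ≈ -0.216; both views agree to about 1 mm, and the stop size fits. Home is roughly (0.628, -0.156). I'll stage the strip 22 mm off the fence and 15 mm off the stop.

```bash

python3 -m pendant '[[2.7,-3.2,0,0,0,0.35,0.3],[2.7,-3.2,0,0,0,0.35,0.3],[2.7,-3.2,0,0,0,0.35,0.3],[2.7,-3.2,0,0,0,0.35,0.3],[2.7,-3.2,0,0,0,0.35,0.3],[2.7,-3,-1,0,0,0.35,0.3],[0,0,-1,0,0,0,0.3],[0,0,0,0,0,0,0.3]]'
python3 -m pendant '[[0,0,-1.5,0,0,0,0.3],[0,0,-1.5,0,0,0,0.3],[0,0,0,0,0,0,0.3],[0,0,0,0,0,0,0.3],[0,0,0,0,0,0,0.3]]'
python3 - <<'E'
from h import *
p=imaging.camera_params("scene");s=imaging.snapshot("scene")
o=robot.get_obs();z=o["tool_pos"][2]-.0158
r=blobs(s,"violet",(215,160,300,250),7)
for x in r[:2]: print(x,[plane(p,q,.014+z)[:2].round(4).tolist() for q in cv2.boxPoints(x)])
cv2.imwrite("pics/c5.png",cv2.resize(s[140:270,190:330],None,fx=5,fy=4.5)[:,:,::-1])
E
```

```text
time: 10.55
tool_pos: [0.6015, -0.1394, 0.0706]
ee_rot: [-3.133, -0.003, 1.522]
wrist_force: [-0.6, 0.7, -1.8]
width: 0.0436
finger_force: 30.0
time: 11.05
tool_pos: [0.6042, -0.1393, 0.0464]
ee_rot: [3.14, 0.0, 1.524]
wrist_force: [-0.5, 0.3, -1.6]
width: 0.0437
finger_force: 30.0
((272.0689697265625, 209.3275909423828), (19.312314987182617, 11.327415466308594), 21.801410675048828) [[0.6276, -0.1387], [0.5893, -0.1424], [0.5926, -0.0813], [0.6306, -0.0785]]
```

View pics/c5.png

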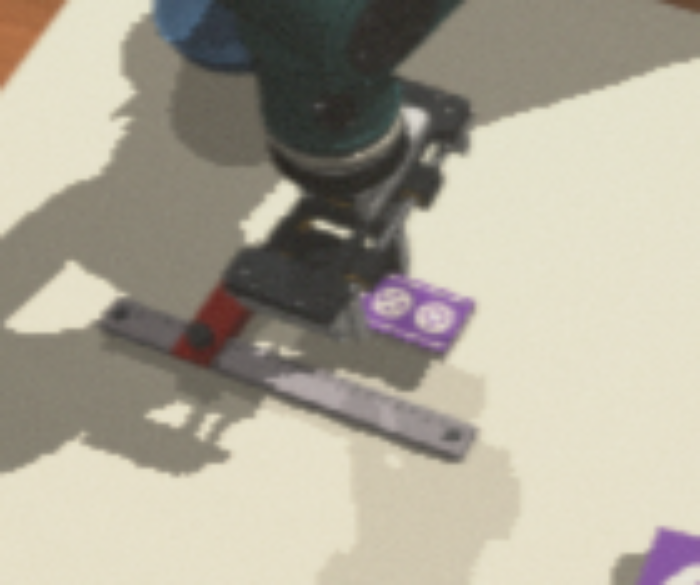

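The strip is held beside the fence, level, with a gap to the leg; the stop is at crop (215,320). I lower it, then release a little.

```bash

python3 -m pendant '[[0,0,-1.5,0,0,0,0.3],[0,0,-1,0,0,0,0.3],[0,0,-0.4,0,0,0,0.3],[0,0,0,0,0,0,0.3],[0,0,0,0,0,0,0.3],[0,0,0,0,0,0,0.3]]'
python3 -m pendant '[[0,0,-0.1,0,0,0,0.3],[0,0,0,0,0,0,0.58],[0,0,0,0,0,0,0.58],[0,0,0,0,0,0,0.58],[0,0,0,0,0,0,0.58],[0,0,0,0,0,0,0.58]]'
```

```text
time: 11.7
tool_pos: [0.6037, -0.1396, 0.0161]
ee_rot: [-3.141, -0.0, 1.523]
wrist_force: [-0.3, 0.2, -2.5]
width: 0.0435
finger_force: 30.0
time: 12.3
tool_pos: [0.6039, -0.1396, 0.0157]
ee_rot: [3.141, 0.0, 1.523]
wrist_force: [0.4, 0.0, 0.3]
width: 0.0547
finger_force: 0.0
```

```bash

python3 -m pendant '[[0,0,1.5,0,0,0,0.58],[0,0,3,0,0,0,0.58],[-2.1,0.1,0,0,0,0,0],[-2.1,0.1,0,0,0,0,0],[0,0,0,0,0,0,0],[0,0,0,0,0,0,0],[0,0,0,0,0,0,0],[0,0,0,0,0,0,0]]'
python3 -m pendant '[[0,0,-2,0,0,0,0],[0,0,-1.5,0,0,0,0],[0,0,-0.9,0,0,0,0],[0,0,0,0,0,0,0],[0,0,0,0,0,0,0],[0,0,0,0,0,0,0]]'
python3 -m pendant '[[0.3,0,0,0,0,0,0],[0.5,0,0,0,0,0,0],[0.4,0,0,0,0,0,0],[0.4,-0.1,0,0,0,0,0],[0.4,0,0,0,0,0,0],[0,0,0,0,0,0,0],[0,0,0,0,0,0,0]]'
python3 - <<'E'
from h import *
p=imaging.camera_params("scene");s=imaging.snapshot("scene")
r=blobs(s,"violet",(215,160,300,250),7)
for x in r[:2]: print(x,[plane(p,q,.014)[:2].round(4).tolist() for q in cv2.boxPoints(x)])
E
```

```text
time: 13.1
tool_pos: [0.5627, -0.1377, 0.0607]
ee_rot: [3.141, 0.0, 1.523]
wrist_force: [0.3, 0.8, -0.2]
width: 0.0099
finger_force: 0.0
time: 13.7
tool_pos: [0.5625, -0.1378, 0.0174]
ee_rot: [3.14, 0.0, 1.523]
wrist_force: [0.3, -1.1, -0.6]
width: 0.0005
finger_force: 0.0
time: 14.4
tool_pos: [0.5825, -0.1388, 0.0171]
ee_rot: [3.14, 0.0, 1.523]
wrist_force: [-1.9, -0.4, 4.6]
width: 0.0002
finger_force: 2.3
((269.3840026855469, 216.30154418945312), (22.184906005859375, 11.056554794311523), 21.037511825561523) [[0.6379, -0.1508], [0.6002, -0.155], [0.6028, -0.0837], [0.6401, -0.0805]]
```

```bash

python3 -m pendant '[[0.2,0,0,0,0,0,0],[0.2,0,0,0,0,0,0],[0.2,0,0,0,0,0,0],[0.1,0,0,0,0,0,0],[0,0,0,0,0,0,0],[0,0,0,0,0,0,0]]'
python3 -m pendant '[[0.1,0,0,0,0,0,0],[0,0,0,0,0,0,0]]'
python3 -m pendant '[[0.1,0,0,0,0,0,0],[0,0,0,0,0,0,0]]'
```

```text
time: 15.05
tool_pos: [0.5881, -0.1388, 0.017]
ee_rot: [-3.14, 0.0, 1.523]
wrist_force: [-5.4, -0.6, 7.3]
width: 0.0002
finger_force: 4.2
time: 15.25
tool_pos: [0.589, -0.1388, 0.017]
ee_rot: [-3.14, 0.0, 1.523]
wrist_force: [-5.2, 0.2, 6.2]
width: 0.0004
finger_force: 4.4
time: 15.45
tool_pos: [0.59, -0.1388, 0.017]
ee_rot: [-3.14, 0.0, 1.523]
wrist_force: [-5.5, 0.2, 6.0]
width: 0.0005
finger_force: 4.4
```

Force rises to about 5 N with a 6 N upward part before the fence is reached. The backs of the fingers taper, so they press the strip down. I'll turn the tool 90° and push with the straight sides of the fingers.

```bash

python3 -m pendant '[[-0.5,0,0,0,0,0,0],[-1,0,1,0,0,8.2,0],[0,0,2,0,0,8.2,0],[0,0,0,0,0,8.2,0],[0,0,0,0,0,8.2,0],[0,0,0,0,0,8.2,0],[0,0,0,0,0,8.2,0],[0,0,0,0,0,8.2,0]]'
python3 -m pendant '[[0,0,0,0,0,8.2,0],[0,0,0,0,0,8.2,0],[0,0,0,0,0,8.2,0],[0,0,0,0,0,8,0],[0,0,-1.5,0,0,0,0],[0,0,-1.5,0,0,0,0],[0,0,-0.1,0,0,0,0],[0,0,0,0,0,0,0]]'
python3 - <<'E'
from h import *
p=imaging.camera_params("scene")
for n in ("scene","top"):
  p=imaging.camera_params(n);s=imaging.snapshot(n)
  r=blobs(s,"violet",(215,160,300,250) if n=="scene" else (330,140,410,190),7)
  for x in r[:2]: 
    q=cv2.boxPoints(x);c=np.array([plane(p,k,.014)[:2] for k in q]);print(n,c.round(4).tolist(),c.mean(0))
E
```

```text
time: 16.25
tool_pos: [0.576, -0.1385, 0.0458]
ee_rot: [3.141, 0.0, 2.531]
wrist_force: [0.1, 0.1, 0.6]
width: 0.0008
finger_force: 0.0
time: 17.05
tool_pos: [0.5749, -0.1382, 0.0139]
ee_rot: [3.141, -0.003, 3.093]
wrist_force: [0.6, -0.7, 0.9]
width: 0.0003
finger_force: 0.0
scene [[0.6361, -0.1993], [0.6056, -0.2029], [0.6089, -0.1364], [0.6391, -0.1336]] [ 0.62243854 -0.16807676]
scene [[0.6463, -0.1052], [0.6076, -0.0924], [0.616, -0.0753], [0.6544, -0.0882]] [ 0.63108722 -0.0902808 ]
```

```bash

python3 -m pendant '[[0.5,0,0,0,0,0,0],[0.5,0,0,0,0,0,0],[0.4,0,0,0,0,0,0],[0,0,0,0,0,0,0],[0,0,0,0,0,0,0]]'
for i in 1; do
python3 -m pendant '[[0.2,0,0,0,0,0,0],[0,0,0,0,0,0,0],[0,0,0,0,0,0,0]]'
python3 -m pendant '[[0.15,0,0,0,0,0,0],[0,0,0,0,0,0,0],[0,0,0,0,0,0,0]]'
done
```

```text
time: 17.65
tool_pos: [0.5901, -0.1386, 0.0156]
ee_rot: [3.141, 0.0, 3.094]
wrist_force: [-0.6, -0.5, -1.1]
width: 0.0003
finger_force: 0.0
time: 17.95
tool_pos: [0.5917, -0.1386, 0.0155]
ee_rot: [3.141, -0.0, 3.094]
wrist_force: [-0.4, -0.4, -1.1]
width: 0.0008
finger_force: 0.2
time: 18.25
tool_pos: [0.5932, -0.1387, 0.0155]
ee_rot: [3.142, -0.0, 3.094]
wrist_force: [-1.9, 0.4, 0.5]
width: 0.0005
finger_force: 0.7
```

Contact with little force now. I continue in 1 mm steps.

```bash

python3 -m pendant '[[0.1,0,0,0,0,0,0],[0,0,0,0,0,0,0],[0,0,0,0,0,0,0]]' | grep -E "pos|wrist|finger"
python3 -m pendant '[[0.1,0,0,0,0,0,0],[0,0,0,0,0,0,0],[0,0,0,0,0,0,0]]' | grep -E "pos|wrist|finger"
python3 -m pendant '[[0.1,0,0,0,0,0,0],[0,0,0,0,0,0,0],[0,0,0,0,0,0,0]]' | grep -E "pos|wrist|finger"
```

```text
tool_pos: [0.5945, -0.1386, 0.0155]
wrist_force: [-1.3, 0.4, -0.6]
finger_force: 0.4
tool_pos: [0.5955, -0.1386, 0.0155]
wrist_force: [-1.2, -0.2, -0.5]
finger_force: 0.3
tool_pos: [0.5965, -0.1386, 0.0156]
wrist_force: [-0.3, 0.1, -0.8]
finger_force: 0.3
```

```bash

python3 -m pendant '[[0.1,0,0,0,0,0,0],[0,0,0,0,0,0,0],[0,0,0,0,0,0,0]]' | grep -E "pos|wrist|finger"
python3 -m pendant '[[0.1,0,0,0,0,0,0],[0,0,0,0,0,0,0],[0,0,0,0,0,0,0]]' | grep -E "pos|wrist|finger"
python3 -m pendant '[[0.1,0,0,0,0,0,0],[0,0,0,0,0,0,0],[0,0,0,0,0,0,0]]' | grep -E "pos|wrist|finger"
```

```text
tool_pos: [0.5975, -0.1386, 0.0156]
wrist_force: [-0.9, 0.1, -0.7]
finger_force: 0.3
tool_pos: [0.5985, -0.1386, 0.0156]
wrist_force: [-0.9, -0.6, -1.0]
finger_force: 0.3
tool_pos: [0.5995, -0.1387, 0.0157]
wrist_force: [-1.0, -0.0, 0.5]
finger_force: 0.4
```

```bash

python3 -m pendant '[[0.1,0,0,0,0,0,0],[0,0,0,0,0,0,0],[0,0,0,0,0,0,0]]' | grep -E "pos|wrist|finger"
python3 -m pendant '[[0.05,0,0,0,0,0,0],[0,0,0,0,0,0,0],[0,0,0,0,0,0,0]]' | grep -E "pos|wrist|finger"
python3 -m pendant '[[0.05,0,0,0,0,0,0],[0,0,0,0,0,0,0],[0,0,0,0,0,0,0]]' | grep -E "pos|wrist|finger"
```

```text
tool_pos: [0.5995, -0.1387, 0.0156]
wrist_force: [-6.2, 0.1, 3.2]
finger_force: 2.6
tool_pos: [0.5995, -0.1386, 0.0156]
wrist_force: [-5.8, -0.0, 4.1]
finger_force: 3.2
tool_pos: [0.5995, -0.1386, 0.0156]
wrist_force: [-7.5, 1.0, 3.7]
finger_force: 3.8
```

Firmly against the fence: the force jumped to about 6 N and the tool stopped. I back off, turn back and go to the rack-side end.

```bash

python3 -m pendant '[[-0.7,0,0,0,0,0,0],[-1,0,1,0,0,-8.2,0],[0,0,3,0,0,-8.2,0],[0,2,1,0,0,-8.2,0],[0,2.5,0,0,0,-8.2,0],[1,2.5,0,0,0,-8.2,0],[1,2.4,0,0,0,-8.2,0],[1,0,0,0,0,-8.2,0]]' | grep pos
python3 -m pendant '[[1,0,0,0,0,-8.2,0],[1,0,0,0,0,-8.2,0],[0,0,0,0,0,-8.2,0],[0,0,-2,0,0,-8,0],[0,0,-2,0,0,0,0],[0,0,-0.9,0,0,0,0],[0,0,0,0,0,0,0],[0,0,0,0,0,0,0]]'
python3 - <<'E'
from h import *
for n in ("scene","top"):
  p=imaging.camera_params(n);s=imaging.snapshot(n)
  r=blobs(s,"violet",(215,160,300,250) if n=="scene" else (330,140,410,190),7)
  for x in r[:2]: 
    q=cv2.boxPoints(x);c=np.array([plane(p,k,.014)[:2] for k in q]);print(n,c.round(4).tolist(),c.mean(0))
E
```

```text
tool_pos: [0.6157, -0.0413, 0.0661]
time: 22.55
tool_pos: [0.635, -0.0446, 0.0172]
ee_rot: [3.14, -0.0, 1.523]
wrist_force: [0.6, -0.1, -0.8]
width: 0.0004
finger_force: 0.0
scene [[0.6456, -0.197], [0.6133, -0.2008], [0.6177, -0.1119], [0.6495, -0.1093]] [ 0.63152823 -0.15475968]
top [[0.6147, -0.1554], [0.649, -0.1603], [0.644, -0.2024], [0.6097, -0.1973]] [ 0.62935317 -0.17883993]
top [[0.65, -0.0826], [0.6495, -0.1169], [0.6145, -0.1156], [0.615, -0.0814]] [ 0.63224777 -0.09912703]
```

```bash

python3 -m pendant '[[-0.05,-1,-0.1,0,0,0,0],[-0.05,-1,0,0,0,0,0],[-0.02,-0.4,0,0,0,0,0],[0,-0.3,0,0,0,0,0],[0,-0.3,0,0,0,0,0],[0,-0.2,0,0,0,0,0],[0,0,0,0,0,0,0],[0,0,0,0,0,0,0]]' | grep -E "pos|wrist|finger"
python3 -m pendant '[[-0.02,-0.3,0,0,0,0,0],[0,-0.2,0,0,0,0,0],[0,0,0,0,0,0,0],[0,0,0,0,0,0,0]]' | grep -E "pos|wrist|finger"
python3 -m pendant '[[0,-0.2,0,0,0,0,0],[0,0,0,0,0,0,0],[0,0,0,0,0,0,0]]' | grep -E "pos|wrist|finger"
```

```text
tool_pos: [0.6331, -0.0761, 0.0157]
wrist_force: [-0.4, 2.7, 1.9]
finger_force: 1.3
tool_pos: [0.6329, -0.0816, 0.0156]
wrist_force: [-1.6, 3.8, 2.1]
finger_force: 1.5
tool_pos: [0.6329, -0.0835, 0.0156]
wrist_force: [-1.3, 5.5, 2.7]
finger_force: 1.9
```

```bash

python3 -m pendant '[[0,-0.1,0,0,0,0,0],[0,0,0,0,0,0,0],[0,0,0,0,0,0,0]]' | grep -E "pos|wrist|finger"
python3 -m pendant '[[0,-0.05,0,0,0,0,0],[0,0,0,0,0,0,0],[0,0,0,0,0,0,0]]' | grep -E "pos|wrist|finger"
```

```text
tool_pos: [0.6328, -0.0844, 0.0156]
wrist_force: [-2.7, 4.8, 3.2]
finger_force: 2.2
tool_pos: [0.6328, -0.0848, 0.0156]
wrist_force: [-2.5, 3.6, 3.2]
finger_force: 2.3
```

```bash

python3 -m pendant '[[-0.01,-0.07,0,0,0,0,0],[0,0,0,0,0,0,0],[0,0,0,0,0,0,0]]' | grep -E "pos|wrist|finger"
python3 -m pendant '[[-0.01,-0.07,0,0,0,0,0],[0,0,0,0,0,0,0],[0,0,0,0,0,0,0]]' | grep -E "pos|wrist|finger"
python3 -m pendant '[[0,-0.07,0,0,0,0,0],[0,0,0,0,0,0,0],[0,0,0,0,0,0,0]]' | grep -E "pos|wrist|finger"
```

```text
tool_pos: [0.6328, -0.0857, 0.0156]
wrist_force: [-2.2, 4.9, 3.7]
finger_force: 2.2
tool_pos: [0.6327, -0.0865, 0.0156]
wrist_force: [-1.2, 4.3, 3.4]
finger_force: 2.2
tool_pos: [0.6327, -0.0872, 0.0156]
wrist_force: [-1.7, 4.7, 2.2]
finger_force: 2.2
```

```bash

python3 -m pendant '[[0,-0.07,0,0,0,0,0],[0,0,0,0,0,0,0],[0,0,0,0,0,0,0]]' | grep -E "pos|wrist|finger"
python3 -m pendant '[[0,-0.07,0,0,0,0,0],[0,0,0,0,0,0,0],[0,0,0,0,0,0,0]]' | grep -E "pos|wrist|finger"
```

```text
tool_pos: [0.6327, -0.0878, 0.0156]
wrist_force: [-1.8, 5.5, 2.5]
finger_force: 2.3
tool_pos: [0.6327, -0.0881, 0.0156]
wrist_force: [-3.0, 5.1, 3.5]
finger_force: 2.6
```

```bash
python3 - <<'E'
from h import *
for n in ("scene","top"):
  p=imaging.camera_params(n);s=imaging.snapshot(n);cv2.imwrite(f"pics/{n}9.png",s[:,:,::-1])
  HSV["red"]=((0,150,50),(8,255,255))
  for x in blobs(s,"violet",(215,160,300,250) if n=="scene" else (330,140,412,190),7)[:2]: 
    c=np.array([plane(p,k,.014)[:2] for k in cv2.boxPoints(x)]);print(n,c.round(4).tolist())
  for x in blobs(s,"red",(205,190,260,250) if n=="scene" else (390,140,430,185),3)[:1]: print("red",[plane(p,k,.018)[:2].round(4).tolist() for k in cv2.boxPoints(x)])
E
```

```text
scene [[0.6452, -0.2131], [0.6143, -0.2179], [0.6152, -0.161], [0.6458, -0.1569]]
red [[0.6568, -0.2399], [0.6073, -0.2363], [0.6126, -0.2161], [0.6618, -0.22]]
top [[0.6492, -0.1313], [0.6486, -0.1714], [0.6135, -0.1698], [0.6142, -0.1299]]
red [[0.6762, -0.2208], [0.6759, -0.241], [0.6057, -0.2372], [0.6061, -0.2172]]
```

```bash

python3 -m pendant '[[0,-0.05,0,0,0,0,0],[0,0,0,0,0,0,0],[0,0,0,0,0,0,0]]' | grep -E "pos|wrist|finger"
python3 -m pendant '[[0,-0.05,0,0,0,0,0],[0,0,0,0,0,0,0],[0,0,0,0,0,0,0]]' | grep -E "pos|wrist|finger"
```

```text
tool_pos: [0.6327, -0.0882, 0.0156]
wrist_force: [-2.4, 6.0, 2.3]
finger_force: 3.1
tool_pos: [0.6326, -0.0882, 0.0156]
wrist_force: [-2.9, 7.9, 2.8]
finger_force: 3.5
```

Seated on the stop: the tool has ceased to advance at about 7 N. I retreat and re-check the fence seating with one more gentle press at mid-length.

```bash

python3 -m pendant '[[0,0.7,0,0,0,0,0],[0,0.5,1,0,0,8.2,0],[0,0,4,0,0,8.2,0],[-1.5,0,0,0,0,8.2,0],[-1.5,0,0,0,0,8.2,0],[-1.5,-2,0,0,0,8.2,0],[-1.5,-2,0,0,0,8.2,0],[0,-2,0,0,0,8.2,0]]' | grep pos
python3 -m pendant '[[0,-2,0,0,0,8.2,0],[0,0,0,0,0,8.2,0],[0,0,0,0,0,8.2,0],[0,0,-2,0,0,8,0],[0,0,-2,0,0,0,0],[0,0,-1,0,0,0,0],[0,0,0,0,0,0,0],[0,0,0,0,0,0,0]]'
python3 - <<'E'
from h import *
s=imaging.snapshot("scene");t=imaging.snapshot("top");w=imaging.snapshot("wrist")
a=cv2.resize(s[185:250,205:290],(680,520),interpolation=cv2.INTER_CUBIC)
cv2.imwrite("pics/c9.png",a[:,:,::-1])
E
```

```text
tool_pos: [0.5716, -0.1396, 0.0654]
time: 28.55
tool_pos: [0.5731, -0.1582, 0.0159]
ee_rot: [-3.141, 0.001, 3.094]
wrist_force: [-0.2, -0.4, -0.3]
width: 0.0008
finger_force: 0.0
```

View pics/c9.png

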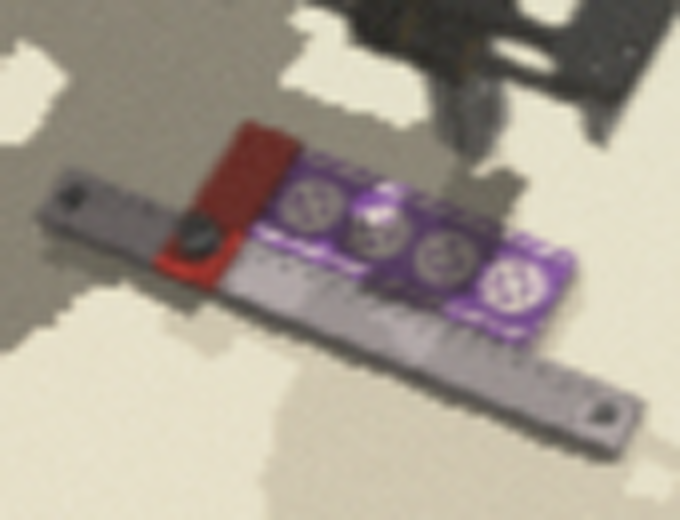

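The strip lies glaze up, against the fence along its length and against the stop at crop (275,190). No gap is visible. One gentle confirming press.

```bash

python3 -m pendant '[[0.8,0,0,0,0,0,0],[0.8,0,0,0,0,0,0],[0.5,0,0,0,0,0,0],[0.2,0,0,0,0,0,0],[0,0,0,0,0,0,0],[0,0,0,0,0,0,0]]' | grep -E "pos|wrist|finger"
python3 -m pendant '[[0.1,0,0,0,0,0,0],[0,0,0,0,0,0,0],[0,0,0,0,0,0,0]]' | grep -E "pos|wrist|finger"
python3 -m pendant '[[0.1,0,0,0,0,0,0],[0,0,0,0,0,0,0],[0,0,0,0,0,0,0]]' | grep -E "pos|wrist|finger"
python3 -m pendant '[[0.05,0,0,0,0,0,0],[0,0,0,0,0,0,0],[0,0,0,0,0,0,0]]' | grep -E "pos|wrist|finger"
```

```text
tool_pos: [0.5956, -0.1575, 0.0154]
wrist_force: [-0.0, 0.6, -0.1]
finger_force: 0.0
tool_pos: [0.5967, -0.1576, 0.0156]
wrist_force: [-0.4, 0.5, 0.3]
finger_force: 0.0
tool_pos: [0.5978, -0.1576, 0.0156]
wrist_force: [0.0, -0.7, 0.7]
finger_force: 0.0
tool_pos: [0.5983, -0.1576, 0.0156]
wrist_force: [-0.8, -0.3, -0.1]
finger_force: 0.0
```

```bash

python3 -m pendant '[[0.05,0,0,0,0,0,0],[0,0,0,0,0,0,0],[0,0,0,0,0,0,0]]' | grep -E "pos|wrist|finger"
python3 -m pendant '[[0.05,0,0,0,0,0,0],[0,0,0,0,0,0,0],[0,0,0,0,0,0,0]]' | grep -E "pos|wrist|finger"
```

```text
tool_pos: [0.5985, -0.1576, 0.0156]
wrist_force: [-0.9, 0.3, 0.0]
finger_force: 0.5
tool_pos: [0.5986, -0.1576, 0.0156]
wrist_force: [-3.8, -0.4, 2.7]
finger_force: 2.0
```

Contact came exactly where a flush strip should be, and the force rose at once. I retreat and check the others before handing in.

```bash

python3 -m pendant '[[-0.7,0,0,0,0,0,0],[-2,0,1,0,0,0,0],[-3,0,3,0,0,0,0],[-3,0,4,0,0,0,0],[-3,0,4,0,0,0,0],[0,0,0,0,0,0,0],[0,0,0,0,0,0,0],[0,0,0,0,0,0,0]]'
python3 - <<'E'
from h import *
s=imaging.snapshot("scene")
p=imaging.camera_params("scene")
c=np.array([plane(p,k,.014)[:2] for k in cv2.boxPoints(blobs(s,"violet",(215,160,300,250),7)[0])]);print(c.round(4).tolist(),c.mean(0))
S=cv2.imread("pics/scene0.png")[:,:,::-1].copy()
for cl,roi in (("green",(340,185,430,255)),("amber",(340,185,430,255)),("violet",(300,250,365,305))):
    print(cl,[np.round(b[0][0],1) for b in (blobs(S,cl,roi,5),blobs(s,cl,roi,5)) if b])
cv2.imwrite("pics/final.png",s[:,:,::-1])
E
```

```text
time: 31.6
tool_pos: [0.4822, -0.1573, 0.1343]
ee_rot: [3.141, -0.001, 3.094]
wrist_force: [0.0, -0.1, 0.3]
width: 0.0005
finger_force: 0.0
[[0.6498, -0.2128], [0.6112, -0.217], [0.6186, -0.0977], [0.6564, -0.0951]] [ 0.63399395 -0.15566023]
green []
amber []
violet [array([333. , 277.6]), array([333. , 277.6])]
```

View pics/final.png

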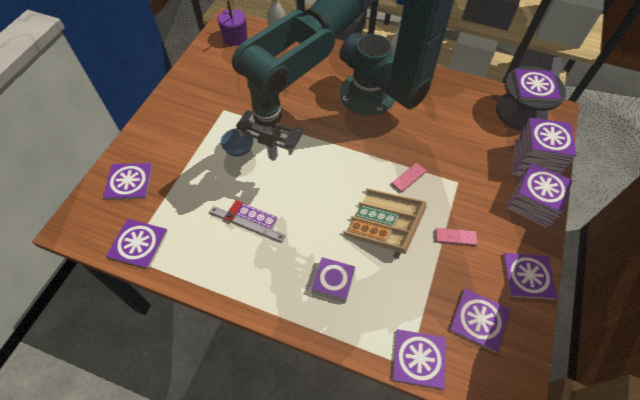

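The strip is home at (250,215). The bowl (236,142), tiles (333,278) and the green and amber strips are where they were, and the arm is clear.

```bash
python3 -c "
from bench import robot
print(robot.close_job())"
```

```text
the job is handed in; nothing more can be done
None
```

The violet strip lies glaze up against the fence and the red stop, pressed home with readings of up to about 8 N; the other strips, bowl and tiles look unmoved, and the job was handed in at about 32 s.

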